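# Painted legs into the carrying tray, in reverse order

### The arm

A 6-joint arm with a two-finger parallel gripper is mounted at the origin on the work surface. World frame = base frame: x ahead of the robot, y to its left, z up, the work surface at z = 0. Lengths are in mm, angles in rad, forces in N, time in s.
With the tool pointing down it reaches from about 325 to 775 mm from the base axis. Payload 9.3 kg.
Tool frame: the origin (TCP) lies at the very end of the fingers, on their centre line; the grasp point (between the pads) lies 19 mm behind it; z points along the fingers, y is the line along which they close (so a half turn about z gives the same grasp; the last joint's range is limited). The gripper opens to 85 mm and grips with 20 to 120 N. Pads are 22 mm wide; open, the fingers measure 114 mm over their backs; the gripper's body (76 mm by 85 mm) begins 54 mm behind the grasp point. The pads swing forward as they close: fully open they stand 13 mm farther back than shut.
Start: joints at [-1.361, 0.259, 0.021, 1.334, 0, 1.418], TCP at [195.184, -514.198, 231.279] pointing down, gripper open.
Joint ranges: [-3.04, 3.04], [-0.91, 1.82], [-1.04, 1.36], [-1.92, 1.95], [-1.52, 1.45], [-3.14, 3.14]. Speed limits (rad/s): [2.22, 2.22, 2.79, 3.14, 3.14, 3.14].

### API

Orientations are given as a 3x3 rotation matrix whose columns are the frame's x, y, z axes.
In Python, from bench import r gives the robot as it stands.
- The arm moves only by the shell command python3 -m inch 'ROWS'. ROWS is JSON, a list of rows, each a list of 7 numbers: the turn, a rotation vector about the world's x, y, z in degrees, then the shift along the world's x, y, z in mm, then the opening, from 0 (shut) to 1 (fully open). In form: [[rx, ry, rz, dx, dy, dz, fingers], ...]. A call has exactly 10 rows; each row shifts and turns the commanded pose from where the row before left it; what a row does not reach is not made up. A row lasts 1/12 s, in which the tool goes at most 41.7 mm and 7.16 degrees, less where a joint would pass 70% of its speed; a pose out of reach is approached as far as the arm can. A call is refused whole if a number of a shift passes 41.7 or a number of a turn 7.16, either way. A call with a gripper value outside its range is refused whole. The fingers move at their own pace and stop on an object; the grip force is fixed at half the most. Time passes only in rows, so rows that do not move let the fingers close, or fill a call up. It gives the time, the measured TCP pose, the force, the opening and the grip force at its end, in the units of the state.
- r.observe(): the state, without advancing time (a new reading comes with each control period).
- r.read_camera(name): name is "scene" or "top" or "wrist"; returns a dict with "frame" (420x560x3 uint8, red, green, blue), "K" (3x3 intrinsics, pixels), "rvec" (rotation vector, rad) and "tvec" (3), from world to camera coordinates, as OpenCV has them; the wrist camera has in their place "mount" (4x4, takes a point from camera to tool coordinates, whose origin is the TCP and whose axes are the flange's). Camera axes: x right, y down, z forward; pixel columns grow to the right and rows downward; lengths in mm; the calibration is good to about 2 mm. A picture is of the moment at which its call begins: read the wrist's pose just before it. There is no depth.
- r.hand_in(): hands the job in; it is judged then, once.
The state is a dict: "clock": time; "joints": joint angles; "qd": joint speeds; "effort": joint torques, N m; "tcp_pos": TCP position; "tcp_rot": TCP orientation; "contact_force": force on the tool from outside, world axes, zero at the start; "wrist_torque": the same for the moment, N m; "gripper_width": finger opening in mm; "grasp_force": force on a finger pad.
Only numpy, scipy, OpenCV 4.12 (cv2) and the standard library are available. Lean on these libraries where they do the work, as an engineer would, in place of code of your own. Each camera call takes 0.05 s, during which the arm holds its last target. There are 200 camera calls.

### The job

Move the four painted furniture legs from the drying board into the bays of the carrying tray, one leg to a bay and in reverse order: the leg nearest the drying board's white end block goes in the bay farthest from the tray's white end block, and so on down the row, so that the last leg ends up next to the tray's white block. Leave every leg standing upright on the floor of its bay, let no leg topple on the way, and do not knock over or shift the little paint tin between board and tray.

Things in the scene. Friction and masses are not known exactly. Their poses are not given: they have to be found in the camera images.
- leg_red: loose upright turned wooden furniture leg, painted red, 120 mm tall, 90 g: round painted part 80 mm tall (36 mm across at the foot, 44 mm from 30 to 65 mm up, 38 mm at its top edge), above it a bare-wood tenon 26 mm across, 80 to 120 mm above the foot, good to grip. Origin: centre of the foot's underside; z up the leg. Starts standing within 3 mm of the middle of the plate of its colour
- leg_yellow: loose upright turned wooden furniture leg, painted yellow, 120 mm tall, 90 g: round painted part 80 mm tall (36 mm across at the foot, 44 mm from 30 to 65 mm up, 38 mm at its top edge), above it a bare-wood tenon 26 mm across, 80 to 120 mm above the foot, good to grip. Origin: centre of the foot's underside; z up the leg. Starts standing within 3 mm of the middle of the plate of its colour
- leg_blue: loose upright turned wooden furniture leg, painted blue, 120 mm tall, 90 g: round painted part 80 mm tall (36 mm across at the foot, 44 mm from 30 to 65 mm up, 38 mm at its top edge), above it a bare-wood tenon 26 mm across, 80 to 120 mm above the foot, good to grip. Origin: centre of the foot's underside; z up the leg. Starts standing within 3 mm of the middle of the plate of its colour
- leg_green: loose upright turned wooden furniture leg, painted green, 120 mm tall, 90 g: round painted part 80 mm tall (36 mm across at the foot, 44 mm from 30 to 65 mm up, 38 mm at its top edge), above it a bare-wood tenon 26 mm across, 80 to 120 mm above the foot, good to grip. Origin: centre of the foot's underside; z up the leg. Starts standing within 3 mm of the middle of the plate of its colour
- plate_red: fixed red square drip plate, 62 x 62 mm, 6 mm thick, lying on the drying board; it stays there and shows where the red leg stood at the start. Origin: centre of its underside (on the board, 12 mm above the table); its y axis runs along the board's row
- plate_yellow: fixed yellow square drip plate, 62 x 62 mm, 6 mm thick, lying on the drying board; it stays there and shows where the yellow leg stood at the start. Origin: centre of its underside (on the board, 12 mm above the table); its y axis runs along the board's row
- plate_blue: fixed blue square drip plate, 62 x 62 mm, 6 mm thick, lying on the drying board; it stays there and shows where the blue leg stood at the start. Origin: centre of its underside (on the board, 12 mm above the table); its y axis runs along the board's row
- plate_green: fixed green square drip plate, 62 x 62 mm, 6 mm thick, lying on the drying board; it stays there and shows where the green leg stood at the start. Origin: centre of its underside (on the board, 12 mm above the table); its y axis runs along the board's row
- drying_board: fixed pale flat board, 80 x 305 mm, 12 mm thick, on the table, carrying the four drip plates in a row at y = +105, +35, -35, -105 mm in its frame (order shuffled). Origin: under the middle of the row, at table height; y along the row towards its white end block (20 mm thick, 80 mm wide, 32 mm high, centred at y = +155 mm), z up
- carry_tray: fixed plywood tray, dark walls, four empty open bays in a row at y = +105, +35, -35, -105 mm in its frame, each 68 mm (x) by 64 mm (y) inside, floor 8 mm above the table, walls 6 mm thick, tops 24 mm above the table. Origin: under the middle of the row, at table height; y along the row towards its white end block (20 mm thick, 80 mm wide, 32 mm high, at y = +155 mm), z up
- sample_tin: loose small closed paint sample tin, 46 mm across, 55 mm tall, 120 g, white with a grey lid, standing in the gap between the drying board and the tray; a bystander. Origin: centre of its underside
Things that resemble listed ones, but are neither listed nor needed, are in the scene too. Leave any purple look-alike of the leg_yellow alone. What is shaped like the leg_green but purple is not meant.

How it is judged (in metres and radians):
At the end, for the whole second after the job is handed in: Each leg stands in the tray bay that mirrors its start place (board y = +105 mm to tray y = -105 mm, +35 to -35, and so on), within 15 mm of the bay's centre along each tray axis, its foot within 4 mm of the bay floor, upright within 0.1 rad, slower than 20 mm/s (((y of plate_red in the frame of drying_board between 0.085 and 0.125 m and y of leg_red in the frame of carry_tray between -0.12 and -0.09 m) or (y of plate_red in the frame of drying_board between 0.015 and 0.055 m and y of leg_red in the frame of carry_tray between -0.05 and -0.02 m) or (y of plate_red in the frame of drying_board between -0.055 and -0.015 m and y of leg_red in the frame of carry_tray between 0.02 and 0.05 m) or (y of plate_red in the frame of drying_board between -0.125 and -0.085 m and y of leg_red in the frame of carry_tray between 0.09 and 0.12 m)) and x of leg_red in the frame of carry_tray between -0.015 and 0.015 m and z of leg_red in the frame of carry_tray between 0.004 and 0.012 m and angle between each of leg_red, leg_yellow, leg_blue, leg_green's own z axis and vertical below 0.1 rad and linear speed of each of leg_red, leg_yellow, leg_blue, leg_green below 0.02 m/s and ((y of plate_yellow in the frame of drying_board between 0.085 and 0.125 m and y of leg_yellow in the frame of carry_tray between -0.12 and -0.09 m) or (y of plate_yellow in the frame of drying_board between 0.015 and 0.055 m and y of leg_yellow in the frame of carry_tray between -0.05 and -0.02 m) or (y of plate_yellow in the frame of drying_board between -0.055 and -0.015 m and y of leg_yellow in the frame of carry_tray between 0.02 and 0.05 m) or (y of plate_yellow in the frame of drying_board between -0.125 and -0.085 m and y of leg_yellow in the frame of carry_tray between 0.09 and 0.12 m)) and x of leg_yellow in the frame of carry_tray between -0.015 and 0.015 m and z of leg_yellow in the frame of carry_tray between 0.004 and 0.012 m and ((y of plate_blue in the frame of drying_board between 0.085 and 0.125 m and y of leg_blue in the frame of carry_tray between -0.12 and -0.09 m) or (y of plate_blue in the frame of drying_board between 0.015 and 0.055 m and y of leg_blue in the frame of carry_tray between -0.05 and -0.02 m) or (y of plate_blue in the frame of drying_board between -0.055 and -0.015 m and y of leg_blue in the frame of carry_tray between 0.02 and 0.05 m) or (y of plate_blue in the frame of drying_board between -0.125 and -0.085 m and y of leg_blue in the frame of carry_tray between 0.09 and 0.12 m)) and x of leg_blue in the frame of carry_tray between -0.015 and 0.015 m and z of leg_blue in the frame of carry_tray between 0.004 and 0.012 m and ((y of plate_green in the frame of drying_board between 0.085 and 0.125 m and y of leg_green in the frame of carry_tray between -0.12 and -0.09 m) or (y of plate_green in the frame of drying_board between 0.015 and 0.055 m and y of leg_green in the frame of carry_tray between -0.05 and -0.02 m) or (y of plate_green in the frame of drying_board between -0.055 and -0.015 m and y of leg_green in the frame of carry_tray between 0.02 and 0.05 m) or (y of plate_green in the frame of drying_board between -0.125 and -0.085 m and y of leg_green in the frame of carry_tray between 0.09 and 0.12 m)) and x of leg_green in the frame of carry_tray between -0.015 and 0.015 m and z of leg_green in the frame of carry_tray between 0.004 and 0.012 m); the robot touches nothing.
It fails at once if a leg topples (leans more than 0.6 rad) (angle between any of leg_red, leg_yellow, leg_blue, leg_green's own z axis and vertical above 0.6 rad).
It fails at once if the small paint tin is knocked over or shifted by more than 20 mm (distance of sample_tin from where it was at the start of the episode above 0.02 m or angle between sample_tin's own z axis and vertical above 0.5 rad).
It also fails if it takes over 112 s, if anything falls off the work surface, if the arm or the gripper's body presses on something with over 40 N, if the wrist force passes 120 N, or if a joint passes its speed limit or range.

## Working session

There is one attempt and no reset: what is moved stays moved. The work goes in short steps, Python scripts to look and compute and a shell command to move; the robot and the scene stay as the last step left them, time stands still between calls to the robot, and variables do not carry over. Pictures are saved under pics/ and viewed, at most 14 in all, crops included, and the job is handed in when it is done.

```bash
mkdir -p pics; ls
python3 - <<'E'
from bench import r
import cv2
s=r.observe();print(s)
for n in("scene","top"):
    c=r.read_camera(n);cv2.imwrite(f"pics/{n}0.png",c["frame"][:,:,::-1]);print(n,c["K"],c["rvec"],c["tvec"])
E
```

```text
pics
{'clock': 0.0, 'joints': array([-1.36060880e+00,  2.59201182e-01,  2.07536117e-02,  1.33370849e+00,
        2.93650540e-05,  1.41815258e+00]), 'qd': array([ 0.00014661,  0.00052639, -0.00314183, -0.00024441, -0.00142867,
       -0.00083537]), 'effort': array([-2.77638428e-04, -5.55637729e+01,  3.44529784e+01,  1.34806978e-02,
       -3.05332951e-04,  3.27405282e-06]), 'tcp_pos': array([ 195.12852916, -513.91750941,  230.65808232]), 'tcp_rot': array([[ 9.34895724e-01,  3.54922414e-01, -2.54980456e-04],
       [ 3.54922427e-01, -9.34894799e-01,  1.33593478e-03],
       [ 2.35773295e-04, -1.33945800e-03, -9.99999075e-01]]), 'contact_force': array([ 1.71884734,  0.64160255, -0.64709029]), 'wrist_torque': array([ 0.00805675,  0.0545161 , -0.06107018]), 'grasp_force': 0.0, 'gripper_width': 85.44089840931674}
scene [[460.49124094   0.         285.68990389]
 [  0.         460.49124094 210.99116564]
 [  0.           0.           1.        ]] [ 1.17124634  2.51357636 -0.81070274] [ 348.84687825 -287.76275862 1269.95453871]
top [[483.56846011   0.         284.40726053]
 [  0.         483.56846011 214.50021083]
 [  0.           0.           1.        ]] [ 2.18791599 -2.1685729   0.10787726] [ -11.58680864  527.85782888 1169.78373778]
```

View pics/scene0.png

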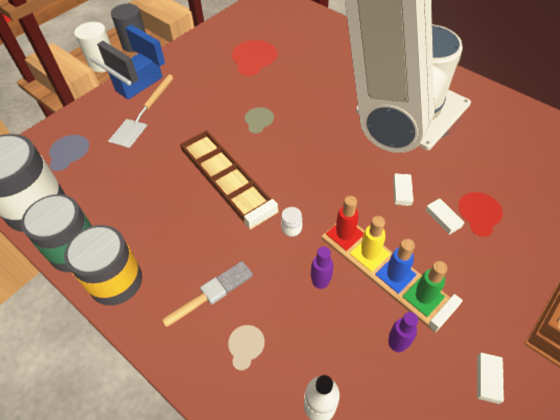

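View pics/top0.png

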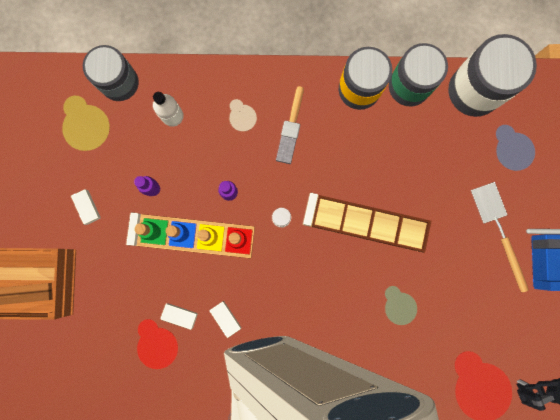

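The two pictures show the same layout. In the top view the board's white block is at about (132,229), followed by green, blue, yellow and red at (236,240). The tray's white block is at (311,210) and its bays run right to (415,233). The tin is at (281,217), and the purple look-alikes are at (147,186) and (228,190). Next I'll enlarge crops for precise points.

Run:
```python
import cv2
t=cv2.imread("pics/top0.png");s=cv2.imread("pics/scene0.png")
def c(im,x,y,w,h,n,f=6): cv2.imwrite(f"pics/{n}.png",cv2.resize(im[y:y+h,x:x+w],None,fx=f,fy=f,interpolation=cv2.INTER_CUBIC))
c(t,125,205,133,60,"tb");c(t,300,185,133,70,"tt");c(s,320,190,150,140,"sb",4);c(s,175,125,110,105,"st",5)
```

```text
(no output)
```

View pics/tb.png

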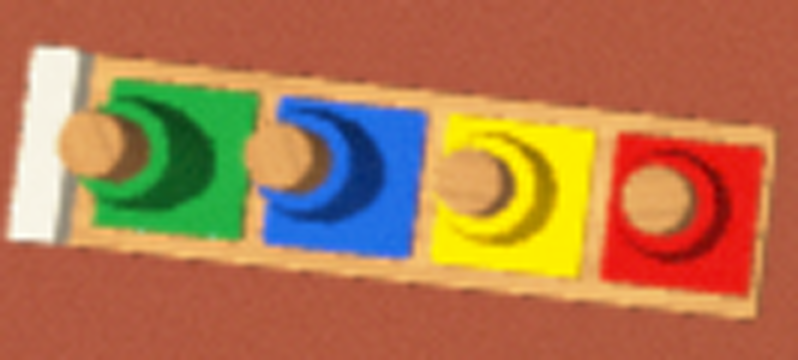

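View pics/tt.png

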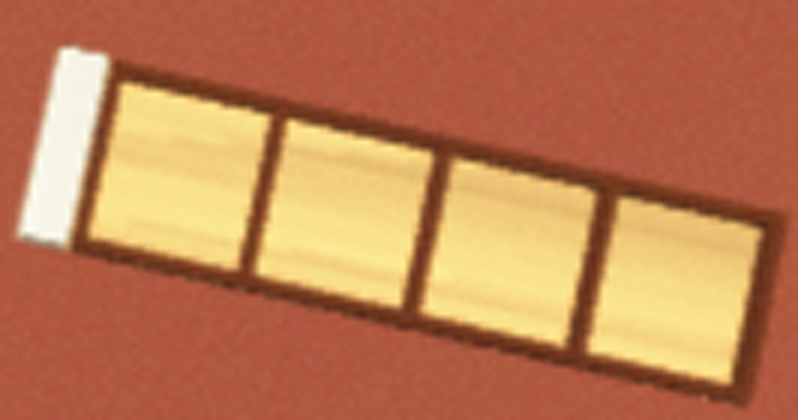

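View pics/sb.png

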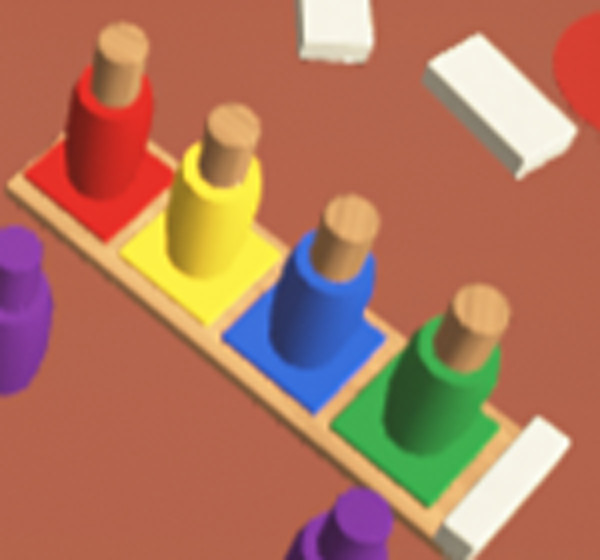

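View pics/st.png

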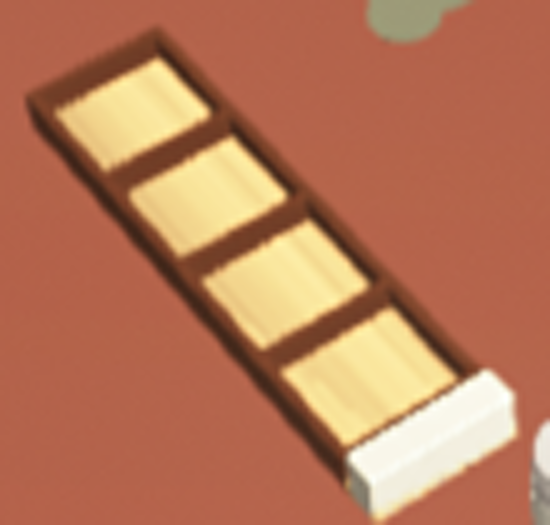

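The crops show the tenon tops, block corners and tray rim corners clearly. Tenon tops in the top view are green (140,229), blue (171,231), yellow (203,235) and red (234,238). I'll triangulate those.

```bash
cat > m.py <<'E'
import numpy as np,cv2
from scipy.optimize import least_squares
from bench import r
C={n:r.read_camera(n) for n in("top","scene")}
R={n:cv2.Rodrigues(np.array(C[n]["rvec"]))[0] for n in C}
def proj(n,P): return cv2.projectPoints(np.array(P,float).reshape(-1,3),C[n]["rvec"],C[n]["tvec"],C[n]["K"],None)[0][:,0]
def tri(a,b):
    M=[C[n]["K"]@np.c_[R[n],np.ravel(C[n]["tvec"])] for n in("top","scene")]
    X=cv2.triangulatePoints(M[0],M[1],np.array(a,float).T,np.array(b,float).T);return (X[:3]/X[3]).T
def px(p,f,ox,oy): return (np.array(p,float)+.5)/f-.5+[ox,oy]
E
python3 - <<'E'
from m import *
np.set_printoptions(precision=1,suppress=True)
t=px([(92,146),(279,157),(471,181),(658,201)],6,125,205);s=px([(481,310),(351,218),(233,126),(123,45)],4,320,190)
X=tri(t,s);print("tenon g b y r\n",X,np.abs(proj("top",X)-t).max())
# legs fit with known height 138
for a,b in zip(t,s):
    f=least_squares(lambda p:np.r_[proj("top",[*p,138])[0]-a,proj("scene",[*p,138])[0]-b],[500,0]);print(f.x,f.fun)
tt=px([(62,47),(110,60),(18,240),(70,247),(786,212),(748,404)],6,300,185)
ts=px([(372,487),(348,455),(515,400),(490,370),(27,97),(157,28)],5,175,125)
X=tri(tt,ts);print("tray\n",X)
def fit(loc,a,b):
    def T(p):c,q=np.cos(p[2]),np.sin(p[2]);L=np.array(loc,float);return np.c_[p[0]+c*L[:,0]-q*L[:,1],p[1]+q*L[:,0]+c*L[:,1],L[:,2]]
    return least_squares(lambda p:np.r_[proj("top",T(p))-a,proj("scene",T(p))-b].ravel(),[500,0,X0],x_scale=[10,10,.1])
X0=0.2
Y=X[4:].mean(0)-X[:4].mean(0);X0=np.arctan2(Y[0],-Y[1]);print(X0)
sg=1
loc=[(40,165,32),(40,145,32),(-40,165,32),(-40,145,32),(40,-143,24),(-40,-143,24)]
f=fit(loc,tt,ts);print(f.x,f.cost);print(f.fun.reshape(-1,2).round(1))
p=f.x
for y in(105,35,-35,-105):print("bay",y,p[0]-np.sin(p[2])*y,p[1]+np.cos(p[2])*y)
bt=px([(80,52),(55,243),(775,128)],6,125,205);bs=px([(437,535),(540,415),(8,183)],4,320,190);print("board",tri(bt,bs))
E
```

```text
tenon g b y r
 [[482.8 315.8 132.7]
 [479.4 245.8 134.1]
 [471.  174.7 133.7]
 [464.2 105.3 132.4]] 0.18960130634761185
[484.5 315.4] [-0.3 -1.   0.3 -0.9]
[480.6 245.7] [-0.1 -0.7  0.3 -0.7]
[472.2 174.9] [-0.3 -0.7  0.2 -0.8]
[465.8 105.9] [-0.4 -0.9  0.2 -1.1]
tray
 [[ 583.3  -69.7   26.8]
 [ 577.9  -89.4   27.5]
 [ 504.2  -53.    23.6]
 [ 500.6  -73.2   25.6]
 [ 517.9 -369.2   21.2]
 [ 439.8 -353.6   19.9]]
-0.21279127034164366
[ 509.7 -221.    -0.2] 5.1564632449354315
[[-0.4 -0.6]
 [-0.5 -1. ]
 [-0.1 -1.2]
 [-0.8 -0.6]
 [ 0.3 -0.2]
 [ 0.3 -0.5]
 [ 0.3 -0.8]
 [-0.1 -0.3]
 [ 0.7 -1.3]
 [ 0.4 -0.9]
 [-0.4 -0.7]
 [ 0.6 -0.7]]
bay 105 532.0773070577817 -118.36535217126585
bay 35 517.1607056424674 -186.75756665666358
bay -35 502.2441042271532 -255.14978114206127
bay -105 487.32750281183894 -323.541995627459
board [[529.2 354.1  18. ]
 [449.1 359.9  29.6]
 [499.9  69.   11.3]]
```

```bash
python3 -m inch '[[0,0,3,7,16,1,1],[0,0,3,14,32,1,1],[0,0,3,14,32,1,1],[0,0,3,14,32,1,1],[0,0,3,14,32,1,1],[0,0,3,14,32,1,1],[0,0,3,14,32,1,1],[0,0,3,14,32,1,1],[0,0,3,14,32,1,1],[0,0,3,14,32,1,1]]'; python3 -m inch '[[0,0,3,14,32,1,1],[0,0,3,14,32,1,1],[0,0,3,14,32,1,1],[0,0,3,14,32,1,1],[0,0,3,14,32,1,1],[0,0,3,14,32,1,1],[0,0,3,14,32,1,1],[0,0,3,14,32,1,1],[0,0,3,11,28,1,1],[0,0,3,0,0,0,1]]'
cat > w.py <<'E'
from m import *
def wrist(name):
    s=r.observe();c=r.read_camera("wrist");cv2.imwrite(f"pics/{name}.png",c["frame"][:,:,::-1])
    T=np.eye(4);T[:3,:3]=s["tcp_rot"];T[:3,3]=s["tcp_pos"];W=np.linalg.inv(T@np.array(c["mount"]))
    return s,lambda P:cv2.projectPoints(np.array(P,float).reshape(-1,3),W[:3,:3],W[:3,3],c["K"],None)[0][:,0]
E
python3 - <<'E'
from w import *
np.set_printoptions(precision=1,suppress=True)
s,f=wrist("w1");print(s["tcp_pos"],s["tcp_rot"],s["gripper_width"])
print(f([(465,105.7,138),(471.6,174.9,138),(480,245.7,138),(484,315.5,138)]))
E
```

```text
clock: 1.03
tcp_pos: [328.3, -208.5, 241.4]
tcp_rot: [[0.631, 0.776, 0.0], [0.776, -0.631, -0.0], [0.0, 0.0, -1.0]]
contact_force: [0.7, -1.1, -0.2]
gripper_width: 85.3
grasp_force: 0.0
clock: 1.87
tcp_pos: [452.4, 77.7, 250.0]
tcp_rot: [[0.154, 0.988, 0.0], [0.988, -0.154, 0.001], [0.001, 0.0, -1.0]]
contact_force: [-0.2, -0.4, 0.1]
gripper_width: 85.5
grasp_force: 0.0
[451.2  75.  249.9] [[ 0.2  1.  -0. ]
 [ 1.  -0.2 -0. ]
 [-0.  -0.  -1. ]] 85.60955302582435
[[ 302.4  166.7]
 [ 297.2   65.1]
 [ 293.5  -58.6]
 [ 281.7 -203.8]]
```

View pics/w1.png

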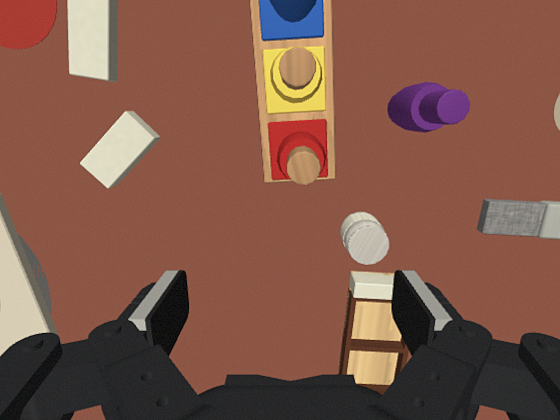

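The wrist view shows the red tenon top at (303,166) and yellow at (297,67). My predictions were (302,167) and (297,65), so the positions are confirmed. Picking up red.

```bash
python3 -m inch '[[0,0,0,7,15,0,1],[0,0,0,7,16,0,1],[0,0,0,0,0,-16,1],[0,0,0,0,0,-25,1],[0,0,0,0,0,-25,1],[0,0,0,0,0,-25,1],[0,0,0,0,0,-25,1],[0,0,0,0,0,-20,1],[0,0,0,0,0,-10,1],[0,0,0,0,0,0,1]]'; python3 -m inch '[[0,0,0,0,0,0,0.5],[0,0,0,0,0,0,0.3],[0,0,0,0,0,0,0.2],[0,0,0,0,0,0,0.1],[0,0,0,0,0,0,0],[0,0,0,0,0,0,0],[0,0,0,0,0,0,0],[0,0,0,0,0,0,0],[0,0,0,0,0,0,0],[0,0,0,0,0,0,0]]'
```

```text
clock: 2.85
tcp_pos: [463.7, 103.6, 102.3]
tcp_rot: [[0.164, 0.986, -0.004], [0.987, -0.164, -0.0], [-0.001, -0.004, -1.0]]
contact_force: [-1.3, 0.2, -0.1]
gripper_width: 85.6
grasp_force: 0.0
clock: 3.68
tcp_pos: [465.7, 104.8, 105.1]
tcp_rot: [[0.16, 0.987, 0.002], [0.987, -0.16, -0.0], [0.0, 0.002, -1.0]]
contact_force: [-0.6, -0.3, 6.5]
gripper_width: 24.7
grasp_force: 58.6
```

```bash
python3 -m inch '[[0,0,0,0,0,10,0],[0,0,0,0,0,20,0],[0,0,0,0,0,25,0],[0,0,0,0,0,15,0],[0,0,0,3,-10,0,0],[0,0,0,6.5,-22,0,0],[0,0,0,6.5,-22,0,0],[0,0,0,6.5,-22,0,0],[0,0,0,6.5,-22,0,0],[0,0,0,6.5,-22,0,0]]';python3 -m inch '[[0,0,0,6.5,-22,0,0],[0,0,0,6.5,-22,0,0],[0,0,0,6.5,-22,0,0],[0,0,0,6.5,-22,0,0],[0,0,0,4.5,-15,0,0],[0,0,0,0,0,-10,0],[0,0,0,0,0,-10,0],[0,0,0,0,0,0,0],[0,0,0,0,0,0,0],[0,0,0,0,0,0,0]]'
python3 - <<'E'
from w import *
np.set_printoptions(precision=1,suppress=True)
s=r.observe();print(s["tcp_pos"],s["gripper_width"],s["grasp_force"],s["contact_force"])
cv2.imwrite("pics/a.png",np.hstack([cv2.resize(C[n]["frame"][y:y+110,x:x+110],(400,400))[:,:,::-1] for n,x,y in(("top",290,150),("scene",190,100))]))
E
```

```text
clock: 4.52
tcp_pos: [500.6, -16.6, 173.6]
tcp_rot: [[0.16, 0.987, -0.001], [0.987, -0.16, -0.0], [-0.0, -0.001, -1.0]]
contact_force: [0.3, -0.3, 0.4]
gripper_width: 24.6
grasp_force: 58.9
clock: 5.35
tcp_pos: [530.9, -117.3, 154.3]
tcp_rot: [[0.159, 0.987, -0.0], [0.987, -0.159, 0.0], [0.0, -0.0, -1.0]]
contact_force: [-0.5, 0.5, -0.6]
gripper_width: 24.4
grasp_force: 59.0
[ 531.3 -117.5  154.7] 24.682113288719787 58.97182524204254 [-0.4  0.8 -0.9]
```

View pics/a.png

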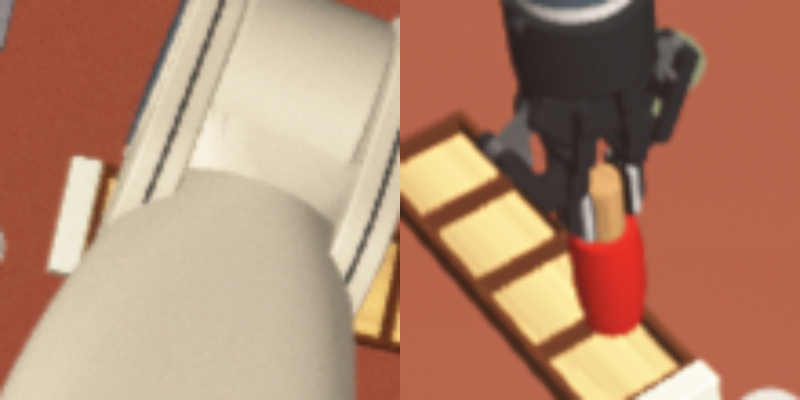

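The scene half shows red upright in the fingers at about (610,250), above the bay next to the white block. Lowering it now.

```bash
python3 -m inch '[[0,0,0,0,0,-12,0],[0,0,0,0,0,-18,0],[0,0,0,0,0,-14,0],[0,0,0,0,0,-8,0],[0,0,0,0,0,-4,0],[0,0,0,0,0,-2,0],[0,0,0,0,0,0,0],[0,0,0,0,0,0,0],[0,0,0,0,0,0,0],[0,0,0,0,0,0,0]]'
```

```text
clock: 6.28
tcp_pos: [531.5, -118.3, 96.9]
tcp_rot: [[0.16, 0.987, 0.001], [0.987, -0.16, -0.0], [-0.0, 0.001, -1.0]]
contact_force: [-0.6, 0.7, -1.1]
gripper_width: 24.9
grasp_force: 59.0
```

```bash
python3 -m inch '[[0,0,0,0,0,-1,0],[0,0,0,0,0,-1,0],[0,0,0,0,0,0,0],[0,0,0,0,0,0,0],[0,0,0,0,0,0,0.3],[0,0,0,0,0,0,0.5],[0,0,0,0,0,0,0.8],[0,0,0,0,0,0,1],[0,0,0,0,0,0,1],[0,0,0,0,0,0,1]]'; python3 -m inch '[[0,0,0,0,0,0,1],[0,0,0,0,0,0,1],[0,0,0,0,0,10,1],[0,0,0,0,0,25,1],[0,0,0,0,0,30,1],[0,0,0,0,0,30,1],[0,0,0,0,0,30,1],[0,0,0,0,0,20,1],[0,0,0,0,0,10,1],[0,0,0,0,0,0,1]]'
python3 - <<'E'
from w import *
np.set_printoptions(precision=1,suppress=True)
s,f=wrist("w2");print(s["tcp_pos"],f([(532,-118.4,128),(517,-187,8)]))
cv2.imwrite("pics/b.png",np.hstack([cv2.imread("pics/w2.png")[:,:,:],cv2.resize(C["scene"]["frame"][120:245,170:240+70],(240,220))[:,:,::-1].repeat(1,0) if 0 else cv2.resize(C["scene"]["frame"][100:240,190:270],(240,420))[:,:,::-1]]))
E
```

```text
clock: 7.12
tcp_pos: [531.1, -118.2, 94.1]
tcp_rot: [[0.16, 0.987, -0.0], [0.987, -0.16, 0.0], [0.0, -0.0, -1.0]]
contact_force: [0.3, -0.4, 0.3]
gripper_width: 84.2
grasp_force: 0.0
clock: 7.95
tcp_pos: [531.9, -118.4, 251.8]
tcp_rot: [[0.16, 0.987, 0.004], [0.987, -0.16, -0.001], [-0.001, 0.004, -1.0]]
contact_force: [-0.1, -0.8, -0.2]
gripper_width: 85.5
grasp_force: 0.0
[ 531.  -118.1  248.6] [[291.7 206.3]
 [287.8 236.7]]
```

View pics/b.png

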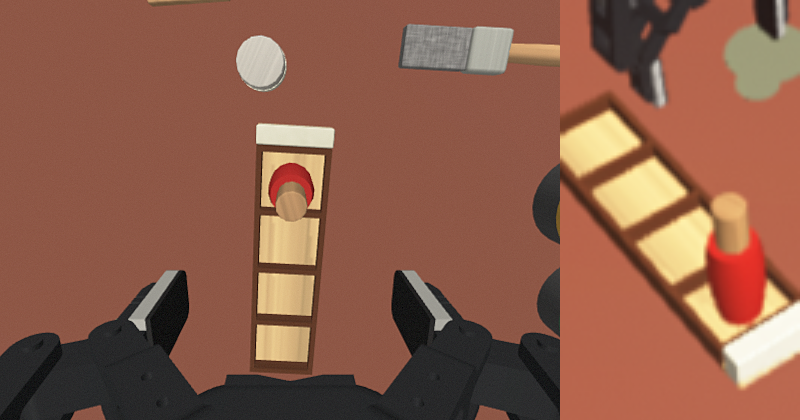

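Red stands in its bay with its tenon at (291,206), exactly as predicted. The next bay floor is at (289,240), against a predicted (288,237). Yellow next.

```bash
python3 -m inch '[[0,0,0,-3,15,0,1],[0,0,0,-6,30,0,1],[0,0,0,-6,30,0,1],[0,0,0,-6,30,0,1],[0,0,0,-6,30,0,1],[0,0,0,-6,30,0,1],[0,0,0,-6,30,0,1],[0,0,0,-6,30,0,1],[0,0,0,-6,30,0,1],[0,0,0,-6,30,0,1]]'; python3 -m inch '[[0,0,0,-2,8,0,1],[0,0,0,0,0,0,1],[0,0,0,0,0,-15,1],[0,0,0,0,0,-25,1],[0,0,0,0,0,-25,1],[0,0,0,0,0,-25,1],[0,0,0,0,0,-25,1],[0,0,0,0,0,-20,1],[0,0,0,0,0,-10,1],[0,0,0,0,0,0,1]]'; python3 -m inch '[[0,0,0,0,0,0,0.8],[0,0,0,0,0,0,0.3],[0,0,0,0,0,0,0.2],[0,0,0,0,0,0,0.1],[0,0,0,0,0,0,0],[0,0,0,0,0,0,0],[0,0,0,0,0,0,0],[0,0,0,0,0,0,0],[0,0,0,0,0,0,0],[0,0,0,0,0,0,0]]'
```

```text
clock: 8.93
tcp_pos: [472.6, 168.6, 248.0]
tcp_rot: [[0.16, 0.987, -0.002], [0.987, -0.16, -0.0], [-0.001, -0.002, -1.0]]
contact_force: [0.5, 0.0, 0.8]
gripper_width: 85.3
grasp_force: 0.0
clock: 9.77
tcp_pos: [470.8, 173.8, 101.9]
tcp_rot: [[0.161, 0.987, -0.005], [0.987, -0.161, -0.001], [-0.002, -0.004, -1.0]]
contact_force: [0.2, 1.0, -0.2]
gripper_width: 85.2
grasp_force: 0.0
clock: 10.6
tcp_pos: [472.6, 175.0, 105.2]
tcp_rot: [[0.16, 0.987, 0.002], [0.987, -0.16, 0.0], [0.001, 0.002, -1.0]]
contact_force: [-1.0, -0.9, 4.4]
gripper_width: 24.4
grasp_force: 58.5
```

```bash
python3 -m inch '[[0,0,0,0,0,12,0],[0,0,0,0,0,25,0],[0,0,0,0,0,30,0],[0,0,0,0,0,30,0],[0,0,0,0,0,30,0],[0,0,0,0,0,13,0],[0,0,0,1,-12,0,0],[0,0,0,3.5,-28,0,0],[0,0,0,3.5,-28,0,0],[0,0,0,3.5,-28,0,0]]';python3 -m inch '[[0,0,0,3.5,-28,0,0],[0,0,0,3.5,-28,0,0],[0,0,0,3.5,-28,0,0],[0,0,0,3.5,-28,0,0],[0,0,0,3.5,-28,0,0],[0,0,0,3.5,-28,0,0],[0,0,0,3.5,-28,0,0],[0,0,0,3.5,-28,0,0],[0,0,0,3.5,-28,0,0],[0,0,0,2,-14,0,0]]';python3 -m inch '[[0,0,0,0,0,0,0],[0,0,0,0,0,0,0],[0,0,0,0,0,-12,0],[0,0,0,0,0,-18,0],[0,0,0,0,0,-20,0],[0,0,0,0,0,-20,0],[0,0,0,0,0,-10,0],[0,0,0,0,0,0,0],[0,0,0,0,0,0,0],[0,0,0,0,0,0,0]]'
```

```text
clock: 11.43
tcp_pos: [483.2, 77.5, 243.5]
tcp_rot: [[0.159, 0.987, -0.001], [0.987, -0.159, -0.0], [-0.0, -0.001, -1.0]]
contact_force: [0.7, 0.4, -1.0]
gripper_width: 24.3
grasp_force: 59.0
clock: 12.27
tcp_pos: [516.7, -190.4, 243.0]
tcp_rot: [[0.162, 0.987, -0.001], [0.987, -0.162, -0.0], [-0.0, -0.001, -1.0]]
contact_force: [0.3, 1.5, -0.8]
gripper_width: 24.5
grasp_force: 59.0
clock: 13.1
tcp_pos: [517.7, -187.0, 165.4]
tcp_rot: [[0.16, 0.987, 0.001], [0.987, -0.16, -0.001], [-0.0, 0.001, -1.0]]
contact_force: [0.6, 0.3, -0.3]
gripper_width: 24.3
grasp_force: 59.0
```

Yellow is on target. I'll lower it the remaining 70 mm, release and retreat.

```bash
python3 -m inch '[[0,0,0,0,0,-12,0],[0,0,0,0,0,-18,0],[0,0,0,0,0,-18,0],[0,0,0,0,0,-12,0],[0,0,0,0,0,-6,0],[0,0,0,0,0,-2,0],[0,0,0,0,0,-1,0],[0,0,0,0,0,-1,0],[0,0,0,0,0,0,0],[0,0,0,0,0,0,0]]';python3 -m inch '[[0,0,0,0,0,0,0],[0,0,0,0,0,0,0],[0,0,0,0,0,0,0.3],[0,0,0,0,0,0,0.5],[0,0,0,0,0,0,0.8],[0,0,0,0,0,0,1],[0,0,0,0,0,0,1],[0,0,0,0,0,0,1],[0,0,0,0,0,0,1],[0,0,0,0,0,0,1]]'; python3 -m inch '[[0,0,0,0,0,10,1],[0,0,0,0,0,25,1],[0,0,0,0,0,30,1],[0,0,0,0,0,30,1],[0,0,0,0,0,30,1],[0,0,0,0,0,20,1],[0,0,0,0,0,10,1],[0,0,0,0,0,0,1],[0,0,0,0,0,0,1],[0,0,0,0,0,0,1]]'
```

```text
clock: 13.93
tcp_pos: [517.7, -187.5, 95.2]
tcp_rot: [[0.16, 0.987, 0.002], [0.987, -0.16, -0.001], [-0.001, 0.002, -1.0]]
contact_force: [0.0, -0.5, 2.7]
gripper_width: 24.7
grasp_force: 59.2
clock: 14.77
tcp_pos: [517.2, -187.2, 94.2]
tcp_rot: [[0.16, 0.987, -0.0], [0.987, -0.16, 0.0], [0.0, -0.0, -1.0]]
contact_force: [0.6, -0.1, -0.0]
gripper_width: 85.3
grasp_force: 0.0
clock: 15.6
tcp_pos: [516.7, -186.9, 247.8]
tcp_rot: [[0.16, 0.987, -0.002], [0.987, -0.16, 0.001], [0.001, -0.002, -1.0]]
contact_force: [-1.1, 0.0, -0.4]
gripper_width: 85.6
grasp_force: 0.0
```

```bash
python3 -m inch '[[0,0,0,-2,13,0,1],[0,0,0,-2.5,30,0,1],[0,0,0,-2.5,30,0,1],[0,0,0,-2.5,30,0,1],[0,0,0,-2.5,30,0,1],[0,0,0,-2.5,30,0,1],[0,0,0,-2.5,30,0,1],[0,0,0,-2.5,30,0,1],[0,0,0,-2.5,30,0,1],[0,0,0,-2.5,30,0,1]]';python3 -m inch '[[0,0,0,-2.5,30,0,1],[0,0,0,-2.5,30,0,1],[0,0,0,-2.5,30,0,1],[0,0,0,-2.5,30,0,1],[0,0,0,-2.5,30,0,1],[0,0,0,0,0,0,1],[0,0,0,0,0,0,1],[0,0,0,0,0,-15,1],[0,0,0,0,0,-25,1],[0,0,0,0,0,-25,1]]'; python3 -m inch '[[0,0,0,0,0,-25,1],[0,0,0,0,0,-25,1],[0,0,0,0,0,-20,1],[0,0,0,0,0,-10,1],[0,0,0,0,0,0,1],[0,0,0,0,0,0,0.8],[0,0,0,0,0,0,0.3],[0,0,0,0,0,0,0.2],[0,0,0,0,0,0,0.1],[0,0,0,0,0,0,0]]'; python3 -m inch '[[0,0,0,0,0,0,0],[0,0,0,0,0,0,0],[0,0,0,0,0,0,0],[0,0,0,0,0,0,0],[0,0,0,0,0,0,0],[0,0,0,0,0,0,0],[0,0,0,0,0,12,0],[0,0,0,0,0,25,0],[0,0,0,0,0,30,0],[0,0,0,0,0,30,0]]'
```

```text
clock: 16.43
tcp_pos: [491.4, 97.7, 248.2]
tcp_rot: [[0.16, 0.987, -0.002], [0.987, -0.16, 0.0], [-0.0, -0.002, -1.0]]
contact_force: [1.0, 0.3, -0.1]
gripper_width: 85.3
grasp_force: 0.0
clock: 17.27
tcp_pos: [480.0, 245.1, 183.4]
tcp_rot: [[0.161, 0.987, 0.001], [0.987, -0.161, -0.0], [0.0, 0.001, -1.0]]
contact_force: [0.0, 0.3, -1.2]
gripper_width: 85.7
grasp_force: 0.0
clock: 18.1
tcp_pos: [480.5, 245.9, 105.1]
tcp_rot: [[0.16, 0.987, 0.001], [0.987, -0.16, 0.0], [0.001, 0.001, -1.0]]
contact_force: [-0.1, 0.2, 3.1]
gripper_width: 25.6
grasp_force: 7.1
clock: 18.93
tcp_pos: [479.7, 245.7, 202.2]
tcp_rot: [[0.16, 0.987, -0.001], [0.987, -0.16, -0.0], [-0.001, -0.001, -1.0]]
contact_force: [0.2, 0.5, -0.0]
gripper_width: 24.5
grasp_force: 58.9
```

```bash
python3 -m inch '[[0,0,0,0,0,30,0],[0,0,0,0,0,13,0],[0,0,0,1,-12,0,0],[0,0,0,1.2,-28,0,0],[0,0,0,1.2,-28,0,0],[0,0,0,1.2,-28,0,0],[0,0,0,1.2,-28,0,0],[0,0,0,1.2,-28,0,0],[0,0,0,1.2,-28,0,0],[0,0,0,1.2,-28,0,0]]';python3 -m inch '[[0,0,0,1.2,-28,0,0],[0,0,0,1.2,-28,0,0],[0,0,0,1.2,-28,0,0],[0,0,0,1.2,-28,0,0],[0,0,0,1.2,-28,0,0],[0,0,0,1.2,-28,0,0],[0,0,0,1.2,-28,0,0],[0,0,0,1.2,-28,0,0],[0,0,0,1.2,-28,0,0],[0,0,0,1.2,-28,0,0]]';python3 -m inch '[[0,0,0,0.6,-13,0,0],[0,0,0,0,0,0,0],[0,0,0,0,0,0,0],[0,0,0,0,0,-12,0],[0,0,0,0,0,-18,0],[0,0,0,0,0,-20,0],[0,0,0,0,0,-20,0],[0,0,0,0,0,-10,0],[0,0,0,0,0,0,0],[0,0,0,0,0,0,0]]'
```

```text
clock: 19.77
tcp_pos: [488.8, 36.0, 243.3]
tcp_rot: [[0.16, 0.987, -0.001], [0.987, -0.16, -0.0], [-0.0, -0.001, -1.0]]
contact_force: [0.1, 0.1, -0.8]
gripper_width: 24.8
grasp_force: 59.0
clock: 20.6
tcp_pos: [500.6, -243.9, 243.2]
tcp_rot: [[0.16, 0.987, -0.001], [0.987, -0.16, 0.001], [0.001, -0.001, -1.0]]
contact_force: [0.7, -0.3, -0.7]
gripper_width: 24.4
grasp_force: 59.0
clock: 21.43
tcp_pos: [502.2, -254.4, 164.6]
tcp_rot: [[0.159, 0.987, -0.0], [0.987, -0.159, 0.0], [0.0, -0.0, -1.0]]
contact_force: [0.2, -0.0, 0.5]
gripper_width: 24.3
grasp_force: 59.0
```

```bash
python3 -m inch '[[0,0,0,0,0,-12,0],[0,0,0,0,0,-18,0],[0,0,0,0,0,-18,0],[0,0,0,0,0,-12,0],[0,0,0,0,0,-6,0],[0,0,0,0,0,-2,0],[0,0,0,0,0,-1,0],[0,0,0,0,0,-1,0],[0,0,0,0,0,0,0],[0,0,0,0,0,0,0]]';python3 -m inch '[[0,0,0,0,0,0,0],[0,0,0,0,0,0,0],[0,0,0,0,0,0,0.3],[0,0,0,0,0,0,0.5],[0,0,0,0,0,0,0.8],[0,0,0,0,0,0,1],[0,0,0,0,0,0,1],[0,0,0,0,0,0,1],[0,0,0,0,0,0,1],[0,0,0,0,0,0,1]]'; python3 -m inch '[[0,0,0,0,0,10,1],[0,0,0,0,0,25,1],[0,0,0,0,0,30,1],[0,0,0,0,0,30,1],[0,0,0,0,0,30,1],[0,0,0,0,0,20,1],[0,0,0,0,0,10,1],[0,0,0,0,0,0,1],[0,0,0,0,0,0,1],[0,0,0,0,0,0,1]]'
python3 - <<'E'
from w import *
np.set_printoptions(precision=1,suppress=True)
s,f=wrist("w3");print(s["tcp_pos"],f([(532,-118.4,128),(517,-187,128),(502,-255,128),(487.3,-323.5,8)]))
E
```

```text
clock: 22.27
tcp_pos: [502.7, -255.6, 95.3]
tcp_rot: [[0.16, 0.987, 0.002], [0.987, -0.16, -0.001], [-0.001, 0.002, -1.0]]
contact_force: [-0.5, -1.0, 2.9]
gripper_width: 24.4
grasp_force: 59.3
clock: 23.1
tcp_pos: [502.1, -255.2, 94.2]
tcp_rot: [[0.16, 0.987, -0.0], [0.987, -0.16, 0.0], [0.0, -0.0, -1.0]]
contact_force: [-0.2, 0.1, -0.3]
gripper_width: 85.2
grasp_force: 0.0
clock: 23.93
tcp_pos: [501.8, -254.9, 247.8]
tcp_rot: [[0.16, 0.987, -0.002], [0.987, -0.16, 0.001], [0.001, -0.002, -1.0]]
contact_force: [-0.4, 0.2, -0.4]
gripper_width: 85.2
grasp_force: 0.0
[ 501.7 -254.9  247.7] [[302.9   6.3]
 [296.5 114.7]
 [291.  206.8]
 [287.7 237.1]]
```

View pics/w3.png

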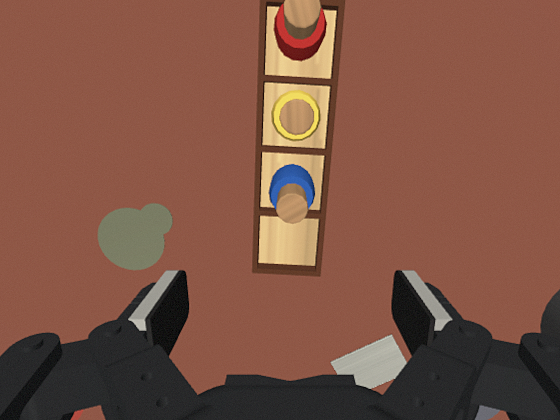

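Red, yellow and blue stand upright and centred, with tenons at (303,8), (296,116) and (291,208), each within 2 px of prediction. The last bay floor is at (288,241). Green is the last leg.

```bash
python3 -m inch '[[0,0,0,-0.9,15,0,1],[0,0,0,-0.9,30,0,1],[0,0,0,-0.9,30,0,1],[0,0,0,-0.9,30,0,1],[0,0,0,-0.9,30,0,1],[0,0,0,-0.9,30,0,1],[0,0,0,-0.9,30,0,1],[0,0,0,-0.9,30,0,1],[0,0,0,-0.9,30,0,1],[0,0,0,-0.9,30,0,1]]';python3 -m inch '[[0,0,0,-0.9,30,0,1],[0,0,0,-0.9,30,0,1],[0,0,0,-0.9,30,0,1],[0,0,0,-0.9,30,0,1],[0,0,0,-0.9,30,0,1],[0,0,0,-0.9,30,0,1],[0,0,0,-0.9,30,0,1],[0,0,0,-0.9,30,0,1],[0,0,0,-0.9,30,0,1],[0,0,0,-0.9,15.5,0,1]]'; python3 -m inch '[[0,0,0,0,0,0,1],[0,0,0,0,0,0,1],[0,0,0,0,0,-15,1],[0,0,0,0,0,-25,1],[0,0,0,0,0,-25,1],[0,0,0,0,0,-25,1],[0,0,0,0,0,-25,1],[0,0,0,0,0,-20,1],[0,0,0,0,0,-10,1],[0,0,0,0,0,0,1]]'; python3 -m inch '[[0,0,0,0,0,0,0.8],[0,0,0,0,0,0,0.3],[0,0,0,0,0,0,0.2],[0,0,0,0,0,0,0.1],[0,0,0,0,0,0,0],[0,0,0,0,0,0,0],[0,0,0,0,0,0,0],[0,0,0,0,0,0,0],[0,0,0,0,0,0,0],[0,0,0,0,0,0,0]]'
```

```text
clock: 24.92
tcp_pos: [492.3, 31.8, 248.9]
tcp_rot: [[0.16, 0.987, -0.001], [0.987, -0.16, 0.0], [0.0, -0.001, -1.0]]
contact_force: [0.7, 0.5, 0.7]
gripper_width: 85.2
grasp_force: 0.0
clock: 25.75
tcp_pos: [482.9, 318.4, 248.5]
tcp_rot: [[0.158, 0.987, -0.001], [0.987, -0.158, 0.0], [0.0, -0.001, -1.0]]
contact_force: [0.3, -0.3, 0.0]
gripper_width: 85.4
grasp_force: 0.0
clock: 26.58
tcp_pos: [483.1, 313.9, 102.3]
tcp_rot: [[0.161, 0.987, -0.003], [0.987, -0.161, -0.002], [-0.002, -0.003, -1.0]]
contact_force: [0.8, -0.8, 0.8]
gripper_width: 85.6
grasp_force: 0.0
clock: 27.42
tcp_pos: [484.6, 315.5, 105.3]
tcp_rot: [[0.16, 0.987, 0.002], [0.987, -0.16, 0.001], [0.001, 0.002, -1.0]]
contact_force: [-0.5, -0.5, 6.4]
gripper_width: 24.3
grasp_force: 58.7
```

```bash
python3 -m inch '[[0,0,0,0,0,12,0],[0,0,0,0,0,25,0],[0,0,0,0,0,30,0],[0,0,0,0,0,30,0],[0,0,0,0,0,30,0],[0,0,0,0,0,13,0],[0,0,0,3,-12,0,0],[0,0,0,0,-28,0,0],[0,0,0,0,-28,0,0],[0,0,0,0,-28,0,0]]';python3 -m inch '[[0,0,0,0,-28,0,0],[0,0,0,0,-28,0,0],[0,0,0,0,-28,0,0],[0,0,0,0,-28,0,0],[0,0,0,0,-28,0,0],[0,0,0,0,-28,0,0],[0,0,0,0,-28,0,0],[0,0,0,0,-28,0,0],[0,0,0,0,-28,0,0],[0,0,0,0,-28,0,0]]';python3 -m inch '[[0,0,0,0,-28,0,0],[0,0,0,0,-28,0,0],[0,0,0,0,-28,0,0],[0,0,0,0,-28,0,0],[0,0,0,0,-28,0,0],[0,0,0,0,-28,0,0],[0,0,0,0,-28,0,0],[0,0,0,0,-28,0,0],[0,0,0,0,-28,0,0],[0,0,0,0,-11,0,0]]';python3 -m inch '[[0,0,0,0,0,0,0],[0,0,0,0,0,0,0],[0,0,0,0,0,-12,0],[0,0,0,0,0,-18,0],[0,0,0,0,0,-20,0],[0,0,0,0,0,-20,0],[0,0,0,0,0,-10,0],[0,0,0,0,0,0,0],[0,0,0,0,0,0,0],[0,0,0,0,0,0,0]]'
```

```text
clock: 28.25
tcp_pos: [486.6, 217.8, 243.0]
tcp_rot: [[0.159, 0.987, -0.002], [0.987, -0.159, -0.001], [-0.001, -0.001, -1.0]]
contact_force: [-0.9, -0.9, -0.6]
gripper_width: 24.8
grasp_force: 59.0
clock: 29.08
tcp_pos: [486.3, -62.4, 243.3]
tcp_rot: [[0.16, 0.987, -0.001], [0.987, -0.16, 0.0], [0.0, -0.001, -1.0]]
contact_force: [0.1, -0.4, -0.5]
gripper_width: 24.6
grasp_force: 59.0
clock: 29.92
tcp_pos: [486.2, -327.1, 242.5]
tcp_rot: [[0.162, 0.987, -0.002], [0.987, -0.162, 0.001], [0.0, -0.002, -1.0]]
contact_force: [0.7, -0.0, -1.6]
gripper_width: 24.3
grasp_force: 59.0
clock: 30.75
tcp_pos: [487.6, -323.6, 165.5]
tcp_rot: [[0.16, 0.987, 0.001], [0.987, -0.16, -0.001], [-0.001, 0.001, -1.0]]
contact_force: [0.2, -0.3, -1.1]
gripper_width: 24.8
grasp_force: 59.0
```

```bash
python3 -m inch '[[0,0,0,0,0,-12,0],[0,0,0,0,0,-18,0],[0,0,0,0,0,-18,0],[0,0,0,0,0,-12,0],[0,0,0,0,0,-6,0],[0,0,0,0,0,-2,0],[0,0,0,0,0,-1,0],[0,0,0,0,0,-1,0],[0,0,0,0,0,0,0],[0,0,0,0,0,0,0]]';python3 -m inch '[[0,0,0,0,0,0,0],[0,0,0,0,0,0,0],[0,0,0,0,0,0,0.3],[0,0,0,0,0,0,0.5],[0,0,0,0,0,0,0.8],[0,0,0,0,0,0,1],[0,0,0,0,0,0,1],[0,0,0,0,0,0,1],[0,0,0,0,0,0,1],[0,0,0,0,0,0,1]]'; python3 -m inch '[[0,0,0,0,0,10,1],[0,0,0,0,0,25,1],[0,0,0,0,0,30,1],[0,0,0,0,0,30,1],[0,0,0,0,0,30,1],[0,0,0,0,0,20,1],[0,0,0,0,0,10,1],[0,0,0,0,0,0,1],[0,0,0,0,0,0,1],[0,0,0,0,0,0,1]]'
python3 - <<'E'
from w import *
np.set_printoptions(precision=1,suppress=True)
s,f=wrist("w4");print(s["tcp_pos"],f([(517,-187,128),(502,-255,128),(487.3,-323.5,128)]))
cv2.imwrite("pics/c.png",np.hstack([cv2.imread("pics/w4.png"),cv2.resize(C["scene"]["frame"][100:240,190:305],(240,292))[:,:,::-1].copy() if 0 else cv2.resize(C["scene"]["frame"][100:240,175:310],(240,420))[:,:,::-1]]))
E
```

```text
clock: 31.58
tcp_pos: [487.7, -324.2, 95.3]
tcp_rot: [[0.16, 0.987, 0.001], [0.987, -0.16, -0.001], [-0.001, 0.002, -1.0]]
contact_force: [-0.4, -1.5, 2.8]
gripper_width: 24.6
grasp_force: 59.3
clock: 32.42
tcp_pos: [487.2, -323.7, 94.2]
tcp_rot: [[0.16, 0.987, -0.0], [0.987, -0.16, 0.0], [0.0, -0.0, -1.0]]
contact_force: [0.1, 0.2, 0.6]
gripper_width: 85.4
grasp_force: 0.0
clock: 33.25
tcp_pos: [486.8, -323.4, 247.8]
tcp_rot: [[0.16, 0.987, -0.002], [0.987, -0.16, 0.002], [0.001, -0.002, -1.0]]
contact_force: [0.3, -0.3, -1.0]
gripper_width: 85.4
grasp_force: 0.0
[ 486.8 -323.4  247.7] [[302.8   6.5]
 [296.3 114.1]
 [291.3 206.7]]
```

View pics/c.png

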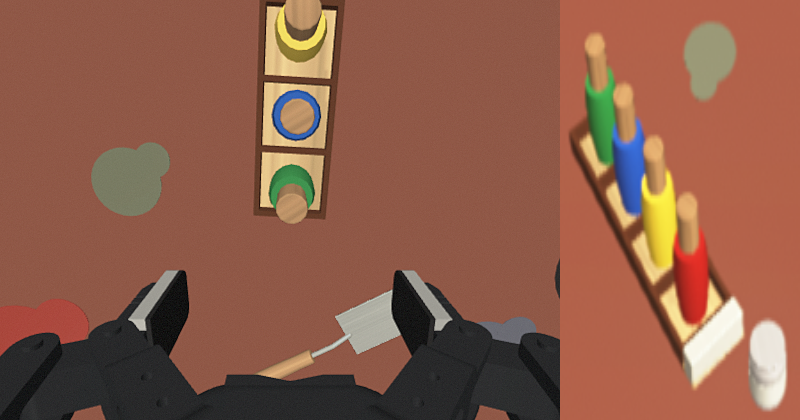

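All four legs stand upright in their bays. The wrist view has green at (291,208) and blue at (297,116), centred as predicted. The scene half shows green, blue, yellow and red running down to the white block, with the tin still standing.

```bash
python3 -c "
from bench import r
print(r.hand_in())"
```

```text
the job is handed in; nothing more can be done
None
```

I handed the job in at about 33 s: all four legs stand upright in the tray in reverse order (red next to the white block, then yellow, blue, green), the tin was still standing in the last picture, and no verdict was returned.

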